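# Pop the push-push hatch of the airbrush battery box

## Task

Check the batteries of the cordless airbrush: on the larger of the two grey boxes, press with closed fingertips on the ribbed pad at the free edge of the lid, once, all the way down but without forcing it, and let go, so that the hatch pops up by itself. Then keep your fingers off it and watch for two seconds that it stays wide open. Do not grip or lift the lid or push it shut again, leave the smaller fuse box shut, and do not move the things standing about.

Things in the scene. Friction and masses are not known exactly. Their poses are not given: they have to be found in the camera images.
- pack: battery box: the larger of two grey plastic boxes with sprung lids, 130 mm (x) by 115 mm (y), 78 mm tall; stands firmly fixed on the table; origin at the centre of its underside, x axis towards the hinge side, z up
- pack_pad (a point): middle of the top of the ribbed press pad (18 by 40 mm, raised 3 mm) at the free edge of the battery box's lid; 79 mm above the table when latched, 109 mm from the hinge line, 13 mm in from the free edge. Its x points along the lid to the hinge, z out of the lid's top. The lid, 8 mm thick, stands 10 mm clear of the box's rim: a fingertip may overhang the free edge while pressing
- pack_lid (a joint): lid of the battery box (rad): 0 latched shut, negative pressed in (stop at -0.078, 8.5 mm down at the pad, against 2 to 4 N, briefly 6), positive open. Push-push latch: pressed past -0.05 it lets go; as the finger withdraws, the sprung lid swings up to its stop at 1.1 in about 1.5 s and stays. Pressed fully shut again it latches. Hinge line 122 mm from the free edge, 70 mm above the table
- pack_latch (a joint): sideways position of the follower pin inside the battery box's latch (m; not visible): 0 while latched, moves to about 0.003 to 0.014 when a full press releases the lid, and to about -0.017 while the lid swings up, ready to catch again
- fusebox: fuse box: the smaller of the two, 90 mm (x) by 72 mm (y), 78 mm tall, otherwise alike; firmly fixed; origin at the centre of its underside, x axis towards the hinge side, z up; to be left shut
- fusebox_pad (a point): middle of the top of the ribbed press pad (18 by 40 mm, raised 3 mm) at the free edge of the fuse box's lid; 79 mm above the table when latched, 69 mm from the hinge line, 13 mm in from the free edge. Its x points along the lid to the hinge, z out of the lid's top. The lid, 8 mm thick, stands 10 mm clear of the box's rim: a fingertip may overhang the free edge while pressing
- fusebox_lid (a joint): lid of the fuse box (rad): 0 latched shut, negative pressed in (stop at -0.078, 5.4 mm down at the pad, against 2 to 4 N, briefly 6), positive open. Push-push latch: pressed past -0.05 it lets go; as the finger withdraws, the sprung lid swings up to its stop at 1.1 in about 1.5 s and stays. Pressed fully shut again it latches. Hinge line 82 mm from the free edge, 70 mm above the table
- inkpot: round glass ink pot with ochre lid, 52 mm wide, 40 mm tall; loose bystander, not to be moved; origin at the centre of its underside
- rubber: blue and white eraser, 18x38x11 mm; loose bystander, not to be moved; origin at the centre of its underside
- tube: paint tube, 32x92x17 mm; loose bystander, not to be moved; origin at the centre of its underside
- jar: small glass jar with ochre lid, 36 mm wide, 48 mm tall; loose bystander, not to be moved; origin at the centre of its underside
- toy: toy globe on a red foot, 36 mm wide, 50 mm tall; loose bystander, not to be moved; origin at the centre of its underside

How it is judged (in metres and radians):
On the way, in this order (a step that is already met when the one before it is completed fails the run):
1. the fingers press the battery box's lid down on its ribbed pad, far enough to release its latch (value of joint pack_lid below -0.04 rad and contact force between the fingers and pack above 0.3 N and horizontal distance between the grasp point and pack_pad below 0.025 m).
2. the lid has popped wide open and stays so, untouched, for 1.5 s (value of joint pack_lid above 0.95 rad and not (contact force between the fingers and pack above 0.3 N)), for 1.5 s.
At the end, for the whole second after the job is handed in: the battery box's lid stands open beyond 0.95 rad, at rest (slower than 0.1 rad/s); the fuse box's lid is latched shut (-0.02 to 0.05 rad); every loose bystander is within 20 mm of where it was (value of joint pack_lid above 0.95 rad and velocity of joint pack_lid between -0.1 and 0.1 rad/s and value of joint fusebox_lid between -0.02 and 0.05 rad and distance of each of inkpot, rubber, tube, jar, toy from where it was at the start of the episode below 0.02 m); the robot touches nothing.
It fails at once if the battery lid is pushed shut or pressed again after it has popped (value of joint pack_latch below -0.005 m and value of joint pack_lid below 0.08 rad).
It fails at once if the lid is gripped, or lifted from below, instead of springing up by itself (contact force between the fingers and pack above 0.3 N and value of joint pack_lid above 0.15 rad and z of the grasp point in the frame of pack_pad below 0.005 m).
It fails at once if the lid is forced (over 40 N) (contact force between the fingers and pack above 40 N).
It fails at once if the fuse box's lid is pressed or opened (not (value of joint fusebox_lid between -0.02 and 0.05 rad)).
It fails at once if a bystander is moved by more than 20 mm (distance of any of inkpot, rubber, tube, jar, toy from where it was at the start of the episode above 0.02 m).
It also fails if it takes over 32 s, if anything falls off the work surface, if the arm or the gripper's body presses on something with over 40 N, if the wrist force passes 120 N, or if a joint passes its speed limit or range.

## Robot

A 6-joint arm with a two-finger parallel gripper is mounted at the origin on a cart in front of the work surface, level with it; the furniture and walls round the work are solid. World frame = base frame: x ahead of the robot, y to its left, z up, the work surface at z = 0. Lengths are in mm, angles in degrees, forces in N, time in s.
With the tool pointing down it reaches from about 350 to 850 mm from the base axis. Payload 8.1 kg.
Tool frame: the origin (TCP) lies midway between the tips of the shut fingers; the grasp point (between the pads) lies 19 mm behind it; z points along the fingers, y is the line along which they close (so a half turn about z gives the same grasp; the last joint's range is limited). The gripper opens to 85 mm and grips with 20 to 120 N. Pads are 22 mm wide; open, the fingers measure 114 mm over their backs; the gripper's body (76 mm by 85 mm) begins 54 mm behind the grasp point. The pads swing forward as they close: fully open they stand 13 mm farther back than shut.
Start: joints at [-78.346, 7.471, 85.268, -0, 87.261, -4.893], TCP at [170.901, -575.15, 231.292] pointing down, gripper open.
Joint ranges: [-169.43, 169.43], [-51.17, 129.36], [1.28, 143.12], [-76.62, 256.62], [0, 156.53], [-152.29, 152.29]. Speed limits (degrees/s): [136.94, 136.94, 159.86, 180, 180, 180].

## Interface

Orientations are given as [roll, pitch, yaw] about the fixed x, y, z axes, in that order (R = Rz(yaw) Ry(pitch) Rx(roll)).
In Python, from bench import sense, snapshot, camera_params, hand_in, masks_of, pinpoint gives the robot as it stands.
- The arm moves only by the tool step_arm, never from a script. Its argument "targets" is a list of rows, each an object with "angular": the turn, a rotation vector about the tool's x, y, z scaled (see below), a list of three; "dp": the shift along the tool's x, y, z scaled (see below), a list of three; "fingers": the closure, from 0 (fully open) to 1 (shut). A call has exactly 8 rows; each row is the pose to reach, as a shift and turn from the pose commanded when the call began, along the tool's axes at that moment, turning the shorter way round; what a row does not reach only later rows make up. The controller multiplies each number of a shift by 0.2 m and each number of a turn by 180 degrees. A row lasts 1/8 s, in which the tool goes at most 62.5 mm and 10.7 degrees, less where a joint would pass 70% of its speed; a pose out of reach is approached as far as the arm can. A call with a number of a shift or a turn outside -1 to 1 is refused whole. A call with a gripper value outside its range is refused whole. The fingers move at their own pace and stop on an object; "newtons" is the grip in N (left out, the last holds). Time passes only in rows, so rows that repeat a pose let the fingers close, or fill a call up. It gives the time, the measured TCP pose, the force, the opening and the grip force at its end, in the units of the state.
- sense(): the state, without advancing time (a new reading comes with each control period).
- snapshot(name): name is "scene" or "top" or "wrist"; returns the picture (420x560x3 uint8, blue, green, red); there is no depth.
- camera_params(name): a dict with "vfov" (degrees; the focal length in pixels is half the picture's height over the tangent of half this angle, whatever the lens; pixels are square), "cx", "cy" (the principal point, pixels), "R" (3x3) and "t" (3): a world point X has camera coordinates R X + t. Camera axes: x right, y down, z forward; pixel columns grow to the right and rows downward; lengths in mm; the calibration is good to about 2 mm. A picture is of the moment at which its call begins: read the wrist's pose just before it. camera_params takes no time and is no camera call; for the wrist camera it gives the pose at the moment of the call.
- hand_in(): hands the job in; it is judged then, once.
Trained networks look in the newest picture that a camera, given by its name, has taken for a name from the list of things; names that differ only in an ending like _2 or _b are one class to them, and where a whole thing is asked for, a point or a joint stands for the part that bears it (a point fixed in the world has none). Each returns a list of dicts, best first, with "conf" (0 to 1); they miss things now and then, are a little off and sometimes report something else, mostly with a low value. They report only what shows in the picture. A call takes as long as a camera call.
- masks_of(camera, label): "pixels" (420x560 bool, what is visible of it) and "at" ([column, row] in pixels, amid what is visible of it).
- pinpoint(camera, label): "at" ([column, row] in pixels: a listed point, or the origin of a listed thing).
The state is a dict: "time": time; "joint_pos": joint angles; "qd": joint speeds; "joint_efforts": joint torques, N m; "tool_pos": TCP position; "tcp_rot": TCP orientation; "ft_force": force on the tool from outside, world axes, zero at the start; "wrist_torque": the same for the moment, N m; "finger_gap": finger opening in mm; "grip_force": force on a finger pad.
Only numpy, scipy, OpenCV 4.12 (cv2) and the standard library are available. Lean on these libraries where they do the work, as an engineer would, in place of code of your own. Each camera call takes 0.05 s, during which the arm holds its last target. There are 200 camera calls.

## Working session

There is one attempt and no reset: what is moved stays moved. The work goes in short steps, Python scripts to look and compute and a tool call to move; the robot and the scene stay as the last step left them, time stands still between calls to the robot, and variables do not carry over. Pictures are saved under pics/ and viewed, at most 10 in all, crops included, and the job is handed in when it is done.

Besides the shell and the picture viewer there is one more tool, called after ">>>" by a JSON object that holds its "fn" and its "kwargs", one argument or row to a line. step_arm: Moves the arm, as the interface text tells. Its arguments: {"type":"object","properties":{"targets":{"type":"array","items":{"type":"object","properties":{"angular":{"type":"array","items":{"type":"number","minimum":-1,"maximum":1}},"dp":{"type":"array","items":{"type":"number","minimum":-1,"maximum":1}},"fingers":{"type":"number"}}}},"newtons":{"type":"number"}},"required":["targets"]}

```bash
mkdir -p pics; cat > h.py <<'E'
import numpy as np, cv2
from bench import *
def ray(cam,px):
    p=camera_params(cam); f=210/np.tan(np.radians(p["vfov"]/2)); R=np.array(p["R"]);t=np.array(p["t"])
    d=R.T@np.array([(px[0]-p["cx"])/f,(px[1]-p["cy"])/f,1]); return -R.T@t,d
def onz(cam,px,z):
    c,d=ray(cam,px); return c+d*(z-c[2])/d[2]
E
python3 - <<'E'
from h import *
print(sense())
a=snapshot("scene");b=snapshot("top")
cv2.imwrite("pics/a.png",a);cv2.imwrite("pics/b.png",b)
for cam in("top","scene"):
    for l,z in(("pack_pad",79),("fusebox_pad",79),("pack",0),("fusebox",0),("inkpot",0),("jar",0),("toy",0),("tube",0),("rubber",0)):
        for r in pinpoint(cam,l)[:2]: print(cam,l,round(r["conf"],2),np.round(r["at"]),np.round(onz(cam,r["at"],z)))
E
```

```text
{'time': 0.0, 'joint_pos': array([-7.83449376e+01,  7.51398945e+00,  8.53301583e+01,  7.58932671e-04,
        8.72597088e+01, -4.89400158e+00]), 'qd': array([-0.0316493 , -0.01056071, -0.04693196,  0.05973132, -0.06402346,
       -0.0418924 ]), 'joint_efforts': array([-3.22299915e-03, -5.69402111e+01, -5.00557351e+01, -5.48654443e-04,
        1.46921701e-02, -1.55060195e-05]), 'tool_pos': array([ 170.80849334, -574.60800826,  230.2476491 ]), 'tcp_rot': array([-1.79896587e+02, -9.61550768e-03,  1.65490183e+01]), 'ft_force': array([ 0.11336777, -0.37726584, -0.53633246]), 'wrist_torque': array([0.0093252 , 0.01555783, 0.02715214]), 'grip_force': 0.0, 'finger_gap': 85.51268329286728}
top pack_pad 0.96 [326. 217.] [ 523. -139.   79.]
top pack_pad 0.42 [159. 253.] [410. 340.  79.]
top fusebox_pad 0.7 [217. 224.] [497. 175.  79.]
top pack 0.92 [332. 204.] [ 578. -165.    0.]
top fusebox 0.94 [220. 218.] [526. 179.   0.]
top inkpot 0.46 [272. 216.] [535.  20.   0.]
top jar 0.64 [157. 252.] [416. 368.   0.]
top toy 0.7 [325. 219.] [ 530. -143.    0.]
top toy 0.54 [399. 264.] [ 397. -368.    0.]
top tube 0.8 [271. 188.] [623.  25.   0.]
top rubber 0.59 [277. 249.] [434.   3.   0.]
scene pack_pad 0.73 [326. 198.] [ 531. -160.   79.]
scene fusebox_pad 0.78 [233. 231.] [520. 151.  79.]
scene pack 0.6 [316. 222.] [ 556. -151.    0.]
scene fusebox 0.6 [222. 264.] [534. 174.   0.]
scene fusebox 0.52 [230. 235.] [648.  77.   0.]
scene inkpot 0.8 [277. 241.] [539.   8.   0.]
scene jar 0.61 [171. 324.] [415. 359.  -0.]
scene toy 0.56 [403. 215.] [ 422. -376.    0.]
scene tube 0.67 [256. 227.] [641.  -1.   0.]
scene rubber 0.54 [308. 256.] [431.   3.   0.]
```

View pics/b.png

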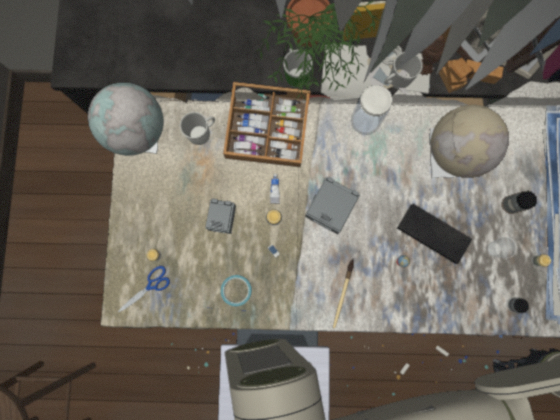

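View pics/a.png

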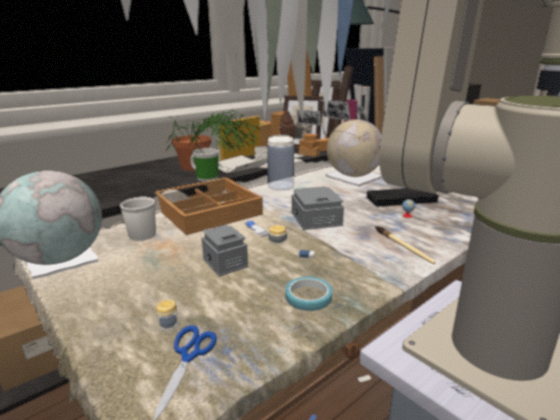

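Top view: the larger box is at about (332,204) with its pad near (326,217), and the fuse box is at (220,216). The scene view agrees, with the larger box at (316,210). Next I'll go over for a close look.

>>> {"fn": "step_arm", "kwargs": {
  "targets": [
    {"dp": [0.25, -0.17, 0], "angular": [0, 0, 0], "fingers": 1},
    {"dp": [0.5, -0.35, 0], "angular": [0, 0, 0], "fingers": 1},
    {"dp": [0.75, -0.52, 0], "angular": [0, 0, 0], "fingers": 1},
    {"dp": [1, -0.7, 0], "angular": [0, 0, 0], "fingers": 1},
    {"dp": [1, -0.78, 0], "angular": [0, 0, 0.06], "fingers": 1},
    {"dp": [1, -0.88, 0], "angular": [0, 0, 0.12], "fingers": 1},
    {"dp": [1, -0.95, 0], "angular": [0, 0, 0.18], "fingers": 1},
    {"dp": [1, -1, 0], "angular": [0, 0, 0.24], "fingers": 1}
  ],
  "newtons": 40
}}

```text
time: 2.0
tool_pos: [305.6, -325.9, 231.5]
tcp_rot: [180.0, -0.0, -26.8]
ft_force: [0.6, 0.1, 0.3]
finger_gap: 0.1
grip_force: 0.0
```

>>> {"fn": "step_arm", "kwargs": {
  "targets": [
    {"dp": [0.08, -0.25, 0], "angular": [0, 0, 0], "fingers": 1},
    {"dp": [0.16, -0.5, 0], "angular": [0, 0, 0], "fingers": 1},
    {"dp": [0.25, -0.75, 0], "angular": [0, 0, 0], "fingers": 1},
    {"dp": [0.35, -1, -0.1], "angular": [0, 0, 0], "fingers": 1},
    {"dp": [0.35, -1, -0.1], "angular": [0, 0, 0], "fingers": 1},
    {"dp": [0.35, -1, -0.1], "angular": [0, 0, 0], "fingers": 1},
    {"dp": [0.35, -1, -0.1], "angular": [0, 0, 0], "fingers": 1},
    {"dp": [0.35, -1, -0.1], "angular": [0, 0, 0], "fingers": 1}
  ]
}}

```text
time: 3.0
tool_pos: [456.6, -179.3, 250.9]
tcp_rot: [180.0, 0.0, -26.5]
ft_force: [-0.2, 0.3, -0.6]
finger_gap: 0.2
grip_force: 0.0
```

```bash
python3 - <<'E'
from h import *
s=sense();print(s["tool_pos"],s["tcp_rot"],s["ft_force"],s["joint_pos"])
im=snapshot("wrist")
for l,z in(("pack_pad",79),("pack",0),("fusebox_pad",79)):
    for r in pinpoint("wrist",l)[:2]: print(l,round(r["conf"],2),np.round(r["at"]),np.round(onz("wrist",r["at"],z),1))
m=masks_of("wrist","pack")
if m:
    c=max(cv2.findContours(m[0]["pixels"].astype(np.uint8),0,1)[0],key=cv2.contourArea); cv2.drawContours(im,[c],-1,(0,0,255),1)
cv2.imwrite("pics/c.png",im)
E
```

```text
[ 456.55499874 -179.33115061  250.91245245] [ 1.79993357e+02  3.38590715e-02 -2.65326045e+01] [-0.18265484  0.28472561 -0.59250941] [-2.74306264e+01 -1.01225528e+01  1.00551598e+02 -7.17317396e-03
  8.96047058e+01  8.91020277e+01]
pack_pad 0.94 [213. 148.] [ 525.5 -138.3   79. ]
pack 0.62 [225.  97.] [ 569.7 -162.1    0. ]
```

View pics/c.png

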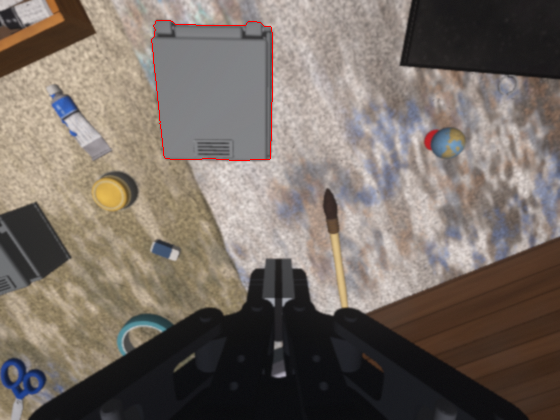

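The wrist view shows the pad at (213,148). The box edges line up with the image, so the tool yaw already fits. The pad is at about (525,-138) and both cameras agree. I'll go above it and then down to 95 mm.

>>> {"fn": "step_arm", "kwargs": {
  "targets": [
    {"dp": [0.11, -0.17, 0.15], "angular": [0, 0, 0], "fingers": 1},
    {"dp": [0.21, -0.335, 0.3], "angular": [0, 0, 0], "fingers": 1},
    {"dp": [0.21, -0.335, 0.45], "angular": [0, 0, 0], "fingers": 1},
    {"dp": [0.21, -0.335, 0.6], "angular": [0, 0, 0], "fingers": 1},
    {"dp": [0.21, -0.335, 0.72], "angular": [0, 0, 0], "fingers": 1},
    {"dp": [0.21, -0.335, 0.78], "angular": [0, 0, 0], "fingers": 1},
    {"dp": [0.21, -0.335, 0.78], "angular": [0, 0, 0], "fingers": 1},
    {"dp": [0.21, -0.335, 0.78], "angular": [0, 0, 0], "fingers": 1}
  ]
}}

```text
time: 4.25
tool_pos: [525.6, -137.5, 96.6]
tcp_rot: [-180.0, -0.1, -26.4]
ft_force: [0.7, -0.1, 0.6]
finger_gap: 0.2
grip_force: 0.0
```

```bash
python3 - <<'E'
from h import *
s=sense();print(s["tool_pos"],s["ft_force"])
im=snapshot("wrist");cv2.imwrite("pics/d.png",im)
for r in pinpoint("wrist","pack_pad")[:2]: print(r["conf"],r["at"],onz("wrist",r["at"],79))
E
```

```text
[ 525.59551544 -137.53909739   96.58880028] [ 0.7455258  -0.05371994  0.59454832]
0.82 [284.7, 255.5] [ 525.10919514 -140.81780966   79.        ]
```

View pics/d.png

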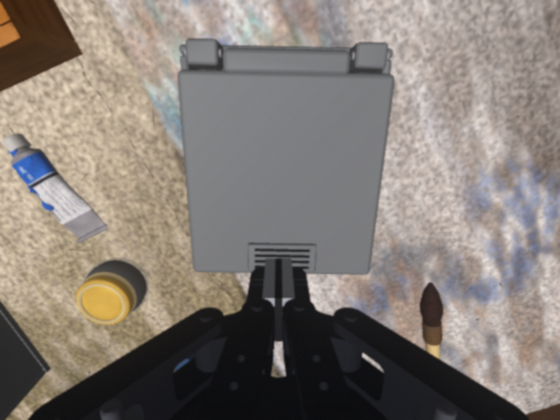

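The fingertips are centred on the pad, whose slots are at about (282,256). I'll press down in stages.

>>> {"fn": "step_arm", "kwargs": {
  "targets": [
    {"dp": [0, 0, 0.03], "angular": [0, 0, 0], "fingers": 1},
    {"dp": [0, 0, 0.05], "angular": [0, 0, 0], "fingers": 1},
    {"dp": [0, 0, 0.06], "angular": [0, 0, 0], "fingers": 1},
    {"dp": [0, 0, 0.07], "angular": [0, 0, 0], "fingers": 1},
    {"dp": [0, 0, 0.08], "angular": [0, 0, 0], "fingers": 1},
    {"dp": [0, 0, 0.09], "angular": [0, 0, 0], "fingers": 1},
    {"dp": [0, 0, 0.1], "angular": [0, 0, 0], "fingers": 1},
    {"dp": [0, 0, 0.1], "angular": [0, 0, 0], "fingers": 1}
  ]
}}

```text
time: 5.35
tool_pos: [524.7, -137.2, 75.2]
tcp_rot: [-180.0, 0.0, -26.4]
ft_force: [-1.5, 0.4, 1.9]
finger_gap: -0.2
grip_force: 1.0
```

>>> {"fn": "step_arm", "kwargs": {
  "targets": [
    {"dp": [0, 0, 0.003], "angular": [0, 0, 0], "fingers": 1},
    {"dp": [0, 0, 0.006], "angular": [0, 0, 0], "fingers": 1},
    {"dp": [0, 0, 0.009], "angular": [0, 0, 0], "fingers": 1},
    {"dp": [0, 0, 0.012], "angular": [0, 0, 0], "fingers": 1},
    {"dp": [0, 0, 0.015], "angular": [0, 0, 0], "fingers": 1},
    {"dp": [0, 0, 0.018], "angular": [0, 0, 0], "fingers": 1},
    {"dp": [0, 0, 0.02], "angular": [0, 0, 0], "fingers": 1},
    {"dp": [0, 0, 0.02], "angular": [0, 0, 0], "fingers": 1}
  ]
}}

```text
time: 6.35
tool_pos: [524.8, -137.2, 71.3]
tcp_rot: [-180.0, -0.0, -26.4]
ft_force: [-0.5, 1.0, 2.2]
finger_gap: 0.1
grip_force: 1.1
```

>>> {"fn": "step_arm", "kwargs": {
  "targets": [
    {"dp": [0, 0, 0.001], "angular": [0, 0, 0], "fingers": 1},
    {"dp": [0, 0, 0.002], "angular": [0, 0, 0], "fingers": 1},
    {"dp": [0, 0, 0.003], "angular": [0, 0, 0], "fingers": 1},
    {"dp": [0, 0, 0.004], "angular": [0, 0, 0], "fingers": 1},
    {"dp": [0, 0, 0.005], "angular": [0, 0, 0], "fingers": 1},
    {"dp": [0, 0, 0.006], "angular": [0, 0, 0], "fingers": 1},
    {"dp": [0, 0, 0.006], "angular": [0, 0, 0], "fingers": 1},
    {"dp": [0, 0, 0.006], "angular": [0, 0, 0], "fingers": 1}
  ]
}}

```text
time: 7.35
tool_pos: [524.8, -137.2, 70.4]
tcp_rot: [-180.0, -0.0, -26.4]
ft_force: [-4.1, 1.8, 6.3]
finger_gap: -0.2
grip_force: 3.0
```

The force rose to about 7 N, so the lid is at its stop. Withdrawing up and back, away from the hinge.

>>> {"fn": "step_arm", "kwargs": {
  "targets": [
    {"dp": [-0.01, 0, -0.06], "angular": [0, 0, 0], "fingers": 1},
    {"dp": [-0.1, 0, -0.2], "angular": [0, 0, 0], "fingers": 1},
    {"dp": [-0.25, 0, -0.4], "angular": [0, 0, 0], "fingers": 1},
    {"dp": [-0.4, 0, -0.6], "angular": [0, 0, 0], "fingers": 1},
    {"dp": [-0.5, 0, -0.75], "angular": [0, 0, 0], "fingers": 1},
    {"dp": [-0.5, 0, -0.85], "angular": [0, 0, 0], "fingers": 1},
    {"dp": [-0.5, 0, -0.9], "angular": [0, 0, 0], "fingers": 1},
    {"dp": [-0.5, 0, -0.9], "angular": [0, 0, 0], "fingers": 1}
  ]
}}

```text
time: 8.35
tool_pos: [435.7, -92.9, 250.7]
tcp_rot: [-180.0, -0.1, -26.4]
ft_force: [-0.8, -0.4, -0.5]
finger_gap: -0.2
grip_force: 0.0
```

```bash
python3 - <<'E'
from h import *
cv2.imwrite("pics/e.png",snapshot("wrist"));s=sense();print(s["tool_pos"],s["ft_force"])
E
```

```text
[435.24433853 -92.78608995 249.66730563] [-0.0356926  -1.12764995 -0.73918671]
```

View pics/e.png

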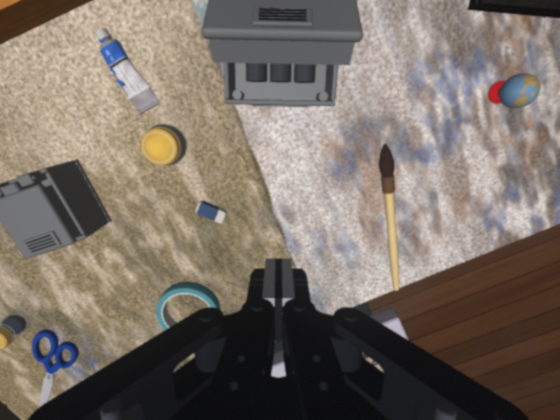

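The lid is swinging up: its pad shows at (283,15) and the batteries at (283,72). The fuse box at (45,210) is still shut. Now I'll hold clear and watch for three seconds.

>>> {"fn": "step_arm", "kwargs": {
  "targets": [
    {"dp": [0, 0, 0], "fingers": 1, "angular": [0, 0, 0]},
    {"dp": [0, 0, 0], "fingers": 1, "angular": [0, 0, 0]},
    {"dp": [0, 0, 0], "fingers": 1, "angular": [0, 0, 0]},
    {"dp": [0, 0, 0], "fingers": 1, "angular": [0, 0, 0]},
    {"dp": [0, 0, 0], "fingers": 1, "angular": [0, 0, 0]},
    {"dp": [0, 0, 0], "fingers": 1, "angular": [0, 0, 0]},
    {"dp": [0, 0, 0], "fingers": 1, "angular": [0, 0, 0]},
    {"dp": [0, 0, 0], "fingers": 1, "angular": [0, 0, 0]}
  ]
}}

```text
time: 9.4
tool_pos: [435.2, -92.7, 250.1]
tcp_rot: [-180.0, -0.0, -26.4]
ft_force: [-0.1, 1.2, -0.0]
finger_gap: -0.1
grip_force: 0.0
```

>>> {"fn": "step_arm", "kwargs": {
  "targets": [
    {"dp": [0, 0, 0], "fingers": 1, "angular": [0, 0, 0]},
    {"dp": [0, 0, 0], "fingers": 1, "angular": [0, 0, 0]},
    {"dp": [0, 0, 0], "fingers": 1, "angular": [0, 0, 0]},
    {"dp": [0, 0, 0], "fingers": 1, "angular": [0, 0, 0]},
    {"dp": [0, 0, 0], "fingers": 1, "angular": [0, 0, 0]},
    {"dp": [0, 0, 0], "fingers": 1, "angular": [0, 0, 0]},
    {"dp": [0, 0, 0], "fingers": 1, "angular": [0, 0, 0]},
    {"dp": [0, 0, 0], "fingers": 1, "angular": [0, 0, 0]}
  ]
}}

```text
time: 10.4
tool_pos: [435.2, -92.7, 250.1]
tcp_rot: [180.0, 0.0, -26.4]
ft_force: [-0.6, -0.0, -0.1]
finger_gap: -0.0
grip_force: 0.0
```

>>> {"fn": "step_arm", "kwargs": {
  "targets": [
    {"dp": [0, 0, 0], "fingers": 1, "angular": [0, 0, 0]},
    {"dp": [0, 0, 0], "fingers": 1, "angular": [0, 0, 0]},
    {"dp": [0, 0, 0], "fingers": 1, "angular": [0, 0, 0]},
    {"dp": [0, 0, 0], "fingers": 1, "angular": [0, 0, 0]},
    {"dp": [0, 0, 0], "fingers": 1, "angular": [0, 0, 0]},
    {"dp": [0, 0, 0], "fingers": 1, "angular": [0, 0, 0]},
    {"dp": [0, 0, 0], "fingers": 1, "angular": [0, 0, 0]},
    {"dp": [0, 0, 0], "fingers": 1, "angular": [0, 0, 0]}
  ]
}}

```text
time: 11.4
tool_pos: [435.2, -92.7, 250.1]
tcp_rot: [-180.0, -0.0, -26.4]
ft_force: [-0.4, 0.7, 0.8]
finger_gap: 0.0
grip_force: 0.0
```

>>> {"fn": "step_arm", "kwargs": {
  "targets": [
    {"dp": [0, 0, 0], "fingers": 1, "angular": [0, 0, 0]},
    {"dp": [0, 0, 0], "fingers": 1, "angular": [0, 0, 0]},
    {"dp": [0, 0, 0], "fingers": 1, "angular": [0, 0, 0]},
    {"dp": [0, 0, 0], "fingers": 1, "angular": [0, 0, 0]},
    {"dp": [0, 0, 0], "fingers": 1, "angular": [0, 0, 0]},
    {"dp": [0, 0, 0], "fingers": 1, "angular": [0, 0, 0]},
    {"dp": [0, 0, 0], "fingers": 1, "angular": [0, 0, 0]},
    {"dp": [0, 0, 0], "fingers": 1, "angular": [0, 0, 0]}
  ]
}}

```text
time: 12.4
tool_pos: [435.2, -92.7, 250.1]
tcp_rot: [-180.0, -0.0, -26.4]
ft_force: [-0.5, -0.6, 0.0]
finger_gap: -0.1
grip_force: 0.0
```

```bash
python3 - <<'E'
from h import *
a=snapshot("wrist");b=snapshot("scene")
cv2.imwrite("pics/f.png",np.hstack([cv2.resize(a,(400,300)),cv2.resize(b,(400,300))]));print(sense()["time"])
E
```

```text
12.5
```

View pics/f.png

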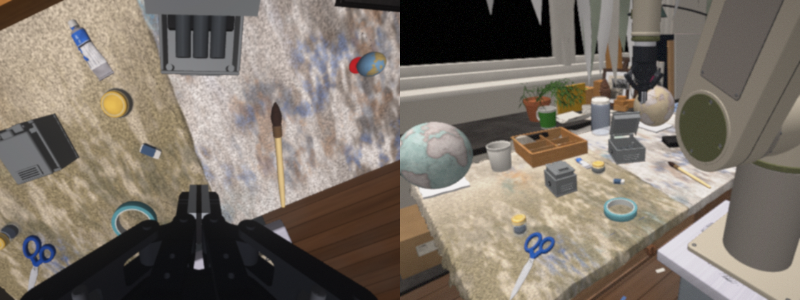

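The lid stands wide open in the scene half, at about (625,125). The fuse box at (560,180) is shut and the bystanders haven't moved. Handing in.

```bash
python3 -c "
from bench import hand_in
print(hand_in())"
```

```text
the job is handed in; nothing more can be done
None
```

I pressed the battery box's lid once to its stop (about 7 N) and let go; it popped open and stayed wide open untouched for about 4 s, the fuse box stayed shut, nothing standing about appeared to move, and the job is handed in (no verdict was returned).

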